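# Load the check ball and index the shuttle one hole

### The arm

A 6-joint arm with a two-finger parallel gripper is mounted at the origin on a cart in front of the work surface, level with it; the furniture and walls round the work are solid. World frame = base frame: x ahead of the robot, y to its left, z up, the work surface at z = 0. Lengths are in m, angles in degrees, forces in N, time in s.
With the tool pointing down it reaches from about 0.35 to 0.875 m from the base axis. Payload 15.5 kg.
Tool frame: the origin (TCP) lies on the centre line of the jaws, within the pads' length; the fingertips stand env.tips_ahead ahead of it and the grasp point (between the pads) lies 2 mm behind it (env.tips_ahead is the distance from the TCP to the fingertips, in m); z points along the fingers, y is the line along which they close (so a half turn about z gives the same grasp; the last joint's range is limited). The gripper opens to 85 mm and grips with 20 to 120 N. Pads are 22 mm wide; open, the fingers measure 114 mm over their backs; the gripper's body (76 mm by 85 mm) begins 54 mm behind the grasp point. The pads swing forward as they close: fully open they stand 13 mm farther back than shut.
Start: joints at [65.976, 28.281, 77.091, -0, 74.628, -5.472], TCP at [0.199, 0.593, 0.248] pointing down, gripper open.
Joint ranges: [-166.48, 166.48], [-47.26, 123.95], [12.59, 153.08], [-70.14, 250.14], [6.76, 159.57], [-176.63, 176.63]. Speed limits (degrees/s): [108.29, 108.29, 147.25, 172.46, 172.46, 172.46].

### API

Orientations are given as a 3x3 rotation matrix whose columns are the frame's x, y, z axes.
In Python, from station import env gives the robot as it stands. The module is installed in compiled form; this text tells all that it offers.
- The arm moves only by the tool drive_tool, never from a script. Its argument "deltas" is a list that holds one entry, the list of rows, each a list of 5 numbers: the shift along the world's x, y, z in units of 50 mm (1.0 is 50 mm), then the turn about the world's z in units of 5 degrees (1.0 is 5 degrees), then the finger opening in mm, from 0 to 85.4. A call has 1 to 10 rows; each row is the pose to reach, as a shift and turn from the pose commanded when the call began; what a row does not reach only later rows make up. A row lasts 1/10 s, in which the tool goes at most 50 mm and 8.59 degrees, less where a joint would pass 70% of its speed; a pose out of reach is approached as far as the arm can. A call with a gripper value outside its range is refused whole. The fingers move at their own pace and stop on an object; "newtons" is the grip in N (left out, the last holds). Time passes only in rows, so rows that repeat a pose let the fingers close. It gives the time, the measured TCP pose, the force, the opening and the grip force at its end, in the units of the state.
- env.read_state(): the state, without advancing time (a new reading comes with each control period).
- env.grab_frame(name): name is "side" or "top" or "wrist"; returns a dict with "pixels" (384x512x3 uint8, blue, green, red), "mtx" (3x3 intrinsics, pixels), "camera_from_world" (4x4, takes a point from world to camera coordinates). Camera axes: x right, y up, looking along -z (the intrinsics and any distortion apply to the point x, -y, -z); pixel columns grow to the right and rows downward; lengths in m; the calibration is good to about 2 mm. A picture is of the moment at which its call begins. There is no depth.
- env.job_done(): hands the job in; it is judged then, once.
The state is a dict: "clock": time; "qpos": joint angles; "qvel": joint speeds; "tau": joint torques, N m; "position": TCP position; "ee_rot": TCP orientation; "contact_force": force on the tool from outside, world axes, zero at the start; "wrist_torque": the same for the moment, N m; "grip_width": finger opening in m; "grip_force": force on a finger pad.
Only numpy, scipy, OpenCV 4.12 (cv2) and the standard library are available. Lean on these libraries where they do the work, as an engineer would, in place of code of your own. Each camera call takes 0.05 s, during which the arm holds its last target. There are 200 camera calls.

### The job

Pluck the large steel check ball from the pocket tray and set it in the small cup of the carriage on the indexing rail. Then pull up the carriage's white lock knob, slide the carriage to the next hole on the side of the thickness gauge and let the pin drop fully home in that hole, the ball still in its cup. Finish holding: do not let go of the lock knob, keep it gripped with the pin fully engaged, and leave the small balls and the other things on the bench undisturbed.

Things in the scene. Friction and masses are not known exactly. Their poses are not given: they have to be found in the camera images.
- rail: Fixed indexing rail: grey base plate 70 x 290 x 8 mm carrying a square aluminium tube, 26 mm wide, its top 40 mm above the table, with a dark block 46 mm high at each end. Five 10 mm holes in a row in the tube's top, 45 mm apart, the middle one at the rail's centre. Origin: centre of the base plate's underside, on the table; y axis along the rail, z up; the carriage's cup is on its -x side, toward the robot.
- carriage (a joint): Slide of the steel carriage (50 mm long, saddling the tube) along the rail's +y, m. 0 = pin in the middle hole (where it starts); the neighbouring holes are at +0.045 and -0.045. Slides only with the lock pin lifted; friction about 2 N, it stays where it is left.
- plunger (a joint): Lift of the spring lock plunger in the carriage, m: 0 = pin fully home in a hole, 0.016 = upper stop. The 8 mm pin clears the holes above about 0.008 and rests at about 0.008 on the tube between holes. A spring pulls it down with about 4 N at 0 and 8 N at the upper stop.
- knob (a point): Middle of the plunger's knob, moving with it: a white upright cylinder 24 mm in diameter and 26 mm high, this point at half height. With the pin home the knob reaches from 60 to 86 mm above the table; a collar (20 mm wide) of the carriage ends 3 mm below it and the carriage's flat top lies 13 mm below it.
- cup (a point): Centre of the inner floor of the round steel ball cup on the carriage, 41 mm above the table, 65 mm from the knob's axis on the rail's -x side. The rim is 7 mm above this point; outside diameter at the rim 37 mm, wall 3 mm, narrowing to the floor. A seated large ball has its centre about 9 mm above this point. Axes as the rail's.
- big_ball_center (a point): Centre of the large steel ball, 18 mm in diameter, 24 g, in one of the tray's three pockets; its centre starts 17 mm above the table, 5 mm above the tray's top.
- small_ball_1_center (a point): Centre of a small steel ball, 12 mm in diameter, in another pocket of the tray; to be left there.
- small_ball_2_center (a point): Centre of the other small steel ball, 12 mm in diameter, in another pocket of the tray; to be left there.
- tray: Fixed grey pocket tray 60 x 140 x 12 mm with three round pockets 16 mm wide and 4 mm deep in a row along its y axis, 45 mm apart. Origin: centre of its underside, on the table.
- thickness_gauge: Dial thickness gauge, 34 x 52 x 88 mm, black foot and round dial, fixed upright beyond one end of the rail, about 0.18 m from the rail's centre. Which end varies. Origin: centre of its underside.
- amber_bottle: Small amber bottle with black cap, 37 mm across, 95 mm high, standing loose beyond the other end of the rail. Origin: centre of its underside.
- stopwatch: Black stopwatch lying on the table, 70 x 58 x 17 mm, a bystander. Origin: centre of its underside.
- tape_roll: White tape roll lying flat, 100 mm across, 24 mm high, a bystander. Origin: centre of its underside.
- sample_tin: Round tin, 66 mm across, 23 mm high, a bystander. Origin: centre of its underside.
- marker: Marker pen lying along its y axis, 18 x 132 x 19 mm, a bystander. Origin: centre of its underside.
Things that resemble listed ones, but are neither listed nor needed, are in the scene too. Leave any blue or turquoise look-alike of the thickness_gauge alone.

How it is judged (in metres and radians):
On the way, in this order (a step that is already met when the one before it is completed fails the run):
1. the large ball lies in the carriage's cup, let go, the carriage still at its first hole (horizontal distance between big_ball_center and cup below 0.006 m and z of big_ball_center in the frame of cup between 0.006 and 0.013 m and contact force between the fingers and big_ball below 0.1 N and value of joint carriage between -0.006 and 0.006 m), for 0.2 s.
2. the lock knob is pulled up by the gripper so that the pin is clear of its hole, the ball in the cup (horizontal distance between big_ball_center and cup below 0.006 m and z of big_ball_center in the frame of cup between 0.006 and 0.013 m and value of joint plunger above 0.0085 m and contact force between the fingers and plunger above 1 N), for 0.1 s.
At the end, for the whole second after the job is handed in: The carriage stands within 3 mm of the next hole on the thickness gauge's side (slide value 0.045 either way), the plunger is within 2 mm of fully home, the large ball lies in the cup (centre within 6 mm of its axis) untouched by the fingers, and the fingers still hold the knob with more than 3 N (((y of thickness_gauge in the frame of rail above 0 m and value of joint carriage between 0.042 and 0.048 m) or (y of thickness_gauge in the frame of rail below 0 m and value of joint carriage between -0.048 and -0.042 m)) and value of joint plunger below 0.002 m and contact force between the fingers and plunger above 3 N and velocity of joint carriage between -0.01 and 0.01 m/s and horizontal distance between big_ball_center and cup below 0.006 m and z of big_ball_center in the frame of cup between 0.006 and 0.013 m and contact force between the fingers and big_ball below 0.1 N); the arm keeps its last pose, push and grip.
It fails at once if a small ball leaves its pocket (distance of any of small_ball_1_center, small_ball_2_center from where it was at the start of the episode above 0.012 m).
It fails at once if a bystander is pushed by more than 15 mm (distance of any of amber_bottle, stopwatch, tape_roll, sample_tin, marker from where it was at the start of the episode above 0.015 m).
It fails at once if the carriage is slid well past the next hole or away from the gauge (value of joint carriage above 0.065 m or value of joint carriage below -0.065 m or (y of thickness_gauge in the frame of rail above 0 m and value of joint carriage below -0.02 m) or (y of thickness_gauge in the frame of rail below 0 m and value of joint carriage above 0.02 m)).
It also fails if it takes over 48 s, if anything falls off the work surface, if the arm or the gripper's body presses on something with over 40 N, if the wrist force passes 120 N, or if a joint passes its speed limit or range.

## Working session

There is one attempt and no reset: what is moved stays moved. The work goes in short steps, Python scripts to look and compute and a tool call to move; the robot and the scene stay as the last step left them, time stands still between calls to the robot, and variables do not carry over. Pictures are saved under pics/ and viewed, at most 10 in all, crops included, and the job is handed in when it is done.

Besides the shell and the picture viewer there is one more tool, called by a JSON object that holds its "api" and its "payload". drive_tool: Moves the arm, as the interface text tells. Its arguments: {"type":"object","properties":{"deltas":{"type":"array"},"newtons":{"type":"number"}},"required":["deltas"]}

```bash
mkdir -p pics; cat > h.py <<'E'
from station import env
import numpy as np, cv2, json
def snap(n,f):
    d=env.grab_frame(n); cv2.imwrite(f'pics/{f}.png',d['pixels'])
    np.savez(f'pics/{f}.npz',m=d['mtx'],T=d['camera_from_world']); return d
def proj(f,p):
    c=np.load(f'pics/{f}.npz'); q=c['T']@np.append(p,1); v=c['m']@np.array([q[0],-q[1],-q[2]]); return v[:2]/v[2]
def ray(f,u,v,z):
    c=np.load(f'pics/{f}.npz'); r=np.linalg.inv(c['m'])@np.array([u,v,1]); r=np.array([r[0],-r[1],-r[2]])
    R=c['T'][:3,:3]; o=-R.T@c['T'][:3,3]; d=R.T@r; return o+d*(z-o[2])/d[2]
E
python3 - <<'E'
from h import *
a=snap('top','t0');b=snap('side','s0')
print(env.tips_ahead, env.read_state())
cv2.imwrite('pics/t0b.png',cv2.resize(a['pixels'],(800,600),interpolation=2))
cv2.imwrite('pics/s0b.png',cv2.resize(b['pixels'],(800,600),interpolation=2))
E
```

```text
0.017 {'clock': 0.1, 'qpos': array([ 6.59770147e+01,  2.83116883e+01,  7.71241852e+01, -1.10429316e-03,
        7.46278307e+01, -5.47154094e+00]), 'qvel': array([ 5.71671461e-02,  7.93980471e-03, -1.25271000e-01, -4.84452869e-02,
        2.41340152e-02, -1.25039908e-04]), 'tau': array([ 1.54962934e-03, -8.83583236e+01, -3.84564900e+01,  1.49924485e-04,
        5.31840094e-03, -1.48442359e-05]), 'position': array([0.19872211, 0.59224145, 0.24775234]), 'ee_rot': array([[-9.48039983e-01,  3.18150909e-01, -4.35662850e-04],
       [ 3.18151195e-01,  9.48039435e-01, -1.02310871e-03],
       [ 8.75225962e-05, -1.10855462e-03, -9.99999382e-01]]), 'contact_force': array([ 0.0277304 ,  0.33692439, -0.13098951]), 'wrist_torque': array([-0.00225544, -0.05198003, -0.02101271]), 'grip_force': 0.0, 'grip_width': 0.0853333594654187}
```

View pics/t0b.png

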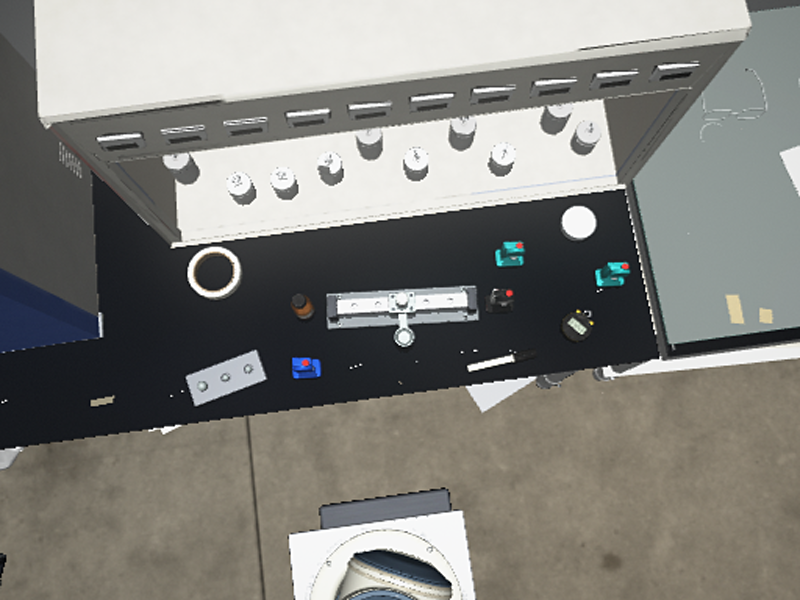

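View pics/s0b.png

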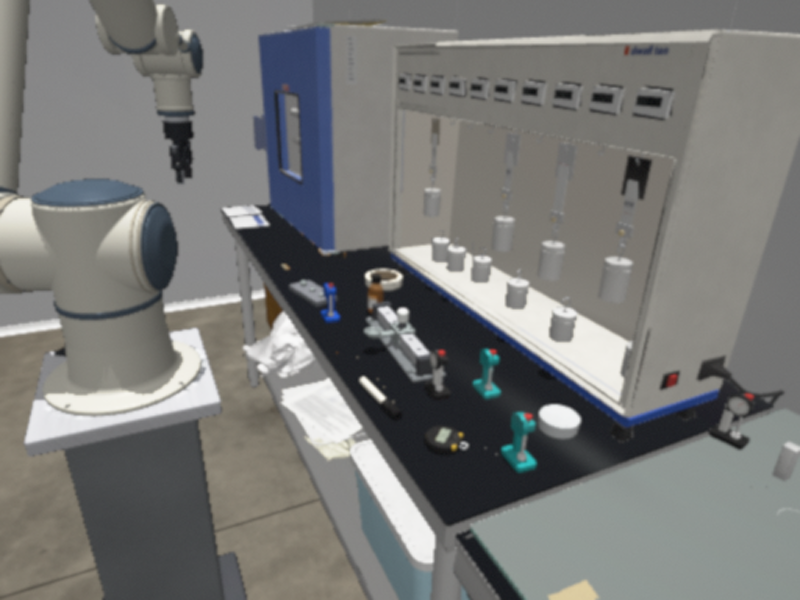

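The top view shows the tray at about (227,377) with three balls, the rail at (402,306) with its cup toward the robot, and the black gauge to the right at (500,300). The bottle is to the left at (302,305). I'll enlarge the tray and rail.

```bash
python3 - <<'E'
from h import *
a=cv2.imread('pics/t0.png'); k=.64
c1=cv2.resize(a[220:262,115:175],None,fx=8,fy=8,interpolation=2)
c2=cv2.resize(a[180:230,205:310],None,fx=7,fy=7,interpolation=2)
o=np.zeros((c1.shape[0]+10,800,3),np.uint8)
h=np.zeros((600,800,3),np.uint8)
h[:c1.shape[0]-86+0,:c1.shape[1]]=c1[:250]; h[250:250+c2.shape[0],:c2.shape[1]]=c2
cv2.imwrite('pics/c1.png',h)
for n,u,v,z in [('b1',202,386,.017),('b2',226,377,.017),('b3',251,370,.017),('knob',402,298,.086),('cup',403.5,338,.048),('gauge',500,300,.04),('railL',333,308,.046),('railR',472,302,.046)]:
    print(n,ray('t0',u*k,v*k,z).round(4))
print(proj('t0',[.199,.593,.248])/k)
E
```

```text
b1 [0.4347 0.2863 0.017 ]
b2 [0.4454 0.2406 0.017 ]
b3 [0.4521 0.1931 0.017 ]
knob [ 0.535  -0.1029  0.086 ]
cup [ 0.4682 -0.0965  0.048 ]
gauge [ 0.5164 -0.2855  0.04  ]
railL [0.5424 0.0257 0.046 ]
railR [ 0.5185 -0.2323  0.046 ]
[-30.34578672 554.50598222]
```

View pics/c1.png

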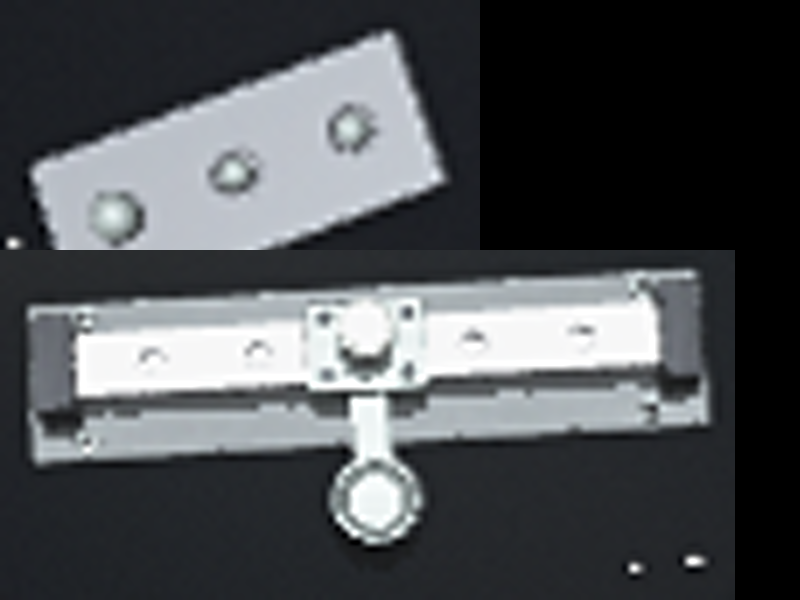

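Big ball is the left one in the tray, about (0.435, 0.286). The rail is yawed about -5.3°, and cup–knob distance comes out near 65 mm as it should. Moving above the ball.

{"api": "drive_tool", "payload": {"deltas": [[[4.74,-6.13,-1.8,-12.2,40],[4.74,-6.13,-1.8,-12.2,40],[4.74,-6.13,-1.8,-12.2,40],[4.74,-6.13,-1.8,-12.2,40],[4.74,-6.13,-1.8,-12.2,40],[4.74,-6.13,-1.8,-12.2,40],[4.74,-6.13,-1.8,-12.2,40],[4.74,-6.13,-1.8,-12.2,40],[4.74,-6.13,-1.8,-12.2,40],[4.74,-6.13,-1.8,-12.2,40]]], "newtons": 30}}

```text
clock: 1.1
position: [0.4362, 0.2851, 0.1579]
ee_rot: [[-0.179, 0.984, -0.001], [0.984, 0.179, -0.0], [-0.0, -0.001, -1.0]]
contact_force: [0.6, 0.9, 0.8]
grip_width: 0.0403
grip_force: 0.0
```

{"api": "drive_tool", "payload": {"deltas": [[[0,0,0,0,40],[0,0,0,0,40],[0,0,0,0,40]]]}}

```text
clock: 1.4
position: [0.4353, 0.2869, 0.1585]
ee_rot: [[-0.183, 0.983, 0.0], [0.983, 0.183, 0.0], [0.0, 0.0, -1.0]]
contact_force: [-0.2, -0.1, -0.0]
grip_width: 0.04
grip_force: 0.0
```

```bash
python3 - <<'E'
from h import *
d=snap('wrist','w1'); s=env.read_state(); print(s['clock'],s['position'],s['ee_rot'][:2,1],s['grip_width'])
cv2.imwrite('pics/w1b.png',cv2.resize(d['pixels'],(800,600),interpolation=2))
print(proj('w1',[.4355,.2855,.017])/.64)
k=.64
print(ray('t0',129.2,246.5,.017),ray('t0',256.8,190.4,.086),ray('t0',258.4,215.4,.048))
E
```

```text
1.45 [0.43540218 0.28678394 0.15847433] [0.98313441 0.18288417] 0.040015074527356344
[395.47577823 289.70810984]
[0.4362931  0.28642142 0.017     ] [ 0.53608982 -0.1016993   0.086     ] [ 0.47082733 -0.09735961  0.048     ]
```

View pics/w1b.png

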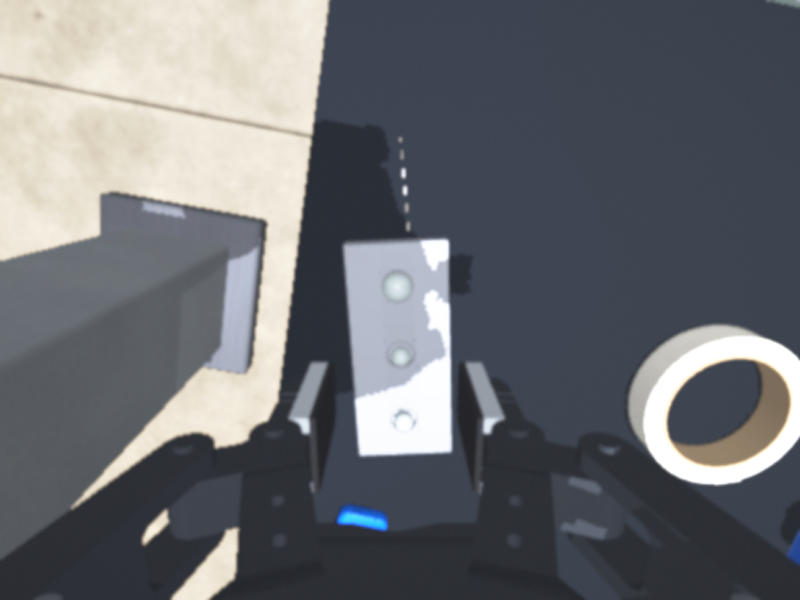

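The wrist view shows the large ball at (397.5, 286), with the small balls below it at (400,354) and (403,421).

```bash
python3 - <<'E'
from h import *
k=.64
for u,v,z in [(397.5,286,.017),(400,354,.014),(403,421,.014)]: print(ray('w1',u*k,v*k,z))
d=cv2.imread('pics/w1.png')
E
```

```text
[0.43624867 0.28791207 0.017     ]
[0.44584026 0.24496604 0.014     ]
[0.45631956 0.19970405 0.014     ]
```

{"api": "drive_tool", "payload": {"deltas": [[[0.02,0.01,-0.6,0,36],[0.02,0.01,-1.2,0,36],[0.02,0.01,-1.8,0,36],[0.02,0.01,-2.2,0,36],[0.02,0.01,-2.4,0,36],[0.02,0.01,-2.5,0,36],[0.02,0.01,-2.54,0,36],[0.02,0.01,-2.54,0,36],[0.02,0.01,-2.54,0,36]]]}}

```text
clock: 2.35
position: [0.4373, 0.2868, 0.032]
ee_rot: [[-0.181, 0.983, 0.001], [0.983, 0.181, 0.001], [0.0, 0.001, -1.0]]
contact_force: [-0.1, -0.8, -0.1]
grip_width: 0.0362
grip_force: 0.0
```

{"api": "drive_tool", "payload": {"deltas": [[[0,0,0,0,10],[0,0,0,0,10],[0,0,0,0,10],[0,0,0,0,10],[0,0,0,0,10],[0,0,0,0,10]]], "newtons": 25}}

```text
clock: 2.95
position: [0.4371, 0.2867, 0.0316]
ee_rot: [[-0.181, 0.983, 0.001], [0.983, 0.181, 0.0], [0.0, 0.001, -1.0]]
contact_force: [-0.1, 0.4, 7.0]
grip_width: 0.0157
grip_force: 24.4
```

The opening reads 15.7 mm against an 18 mm ball, with an upward push, so the grip is above the equator. I'll reopen and go lower.

{"api": "drive_tool", "payload": {"deltas": [[[0,0,0,0,30],[0,0,0,0,30],[0,0,0,0,30],[0,0,-0.05,0,30],[0,0,-0.1,0,30],[0,0,-0.1,0,30],[0,0,-0.1,0,30]]]}}

```text
clock: 3.65
position: [0.437, 0.2866, 0.0283]
ee_rot: [[-0.181, 0.983, 0.002], [0.983, 0.181, 0.001], [0.0, 0.002, -1.0]]
contact_force: [-10.2, -6.0, 57.1]
grip_width: 0.0299
grip_force: 28.7
```

{"api": "drive_tool", "payload": {"deltas": [[[0,0,0,0,10],[0,0,0,0,10],[0,0,0,0,10],[0,0,0,0,10],[0,0,0,0,10],[0,0,0,0,10]]], "newtons": 25}}

```text
clock: 4.25
position: [0.4371, 0.2866, 0.0284]
ee_rot: [[-0.181, 0.983, 0.002], [0.983, 0.181, 0.001], [0.0, 0.002, -1.0]]
contact_force: [-9.7, -7.6, 59.8]
grip_width: 0.0292
grip_force: 30.0
```

The tips bear on the tray here (they swing forward as they close). I'll raise 6 mm, then close and test.

{"api": "drive_tool", "payload": {"deltas": [[[0,0,0.12,0,30],[0,0,0.12,0,30],[0,0,0.12,0,30],[0,0,0.12,0,10],[0,0,0.12,0,10],[0,0,0.12,0,10],[0,0,0.12,0,10],[0,0,0.12,0,10]]]}}

```text
clock: 5.05
position: [0.4368, 0.2865, 0.0322]
ee_rot: [[-0.181, 0.983, -0.0], [0.983, 0.181, -0.0], [-0.0, -0.0, -1.0]]
contact_force: [-0.1, -0.2, 0.3]
grip_width: 0.0151
grip_force: 24.4
```

{"api": "drive_tool", "payload": {"deltas": [[[0,0,0.1,0,10],[0,0,0.2,0,10],[0,0,0.3,0,10],[0,0,0.5,0,10],[0,0,0.5,0,10]]]}}

```text
clock: 5.55
position: [0.4375, 0.2868, 0.0587]
ee_rot: [[-0.181, 0.983, 0.002], [0.983, 0.181, 0.001], [0.001, 0.002, -1.0]]
contact_force: [0.4, 0.4, -0.5]
grip_width: 0.0153
grip_force: 24.4
```

```bash
python3 - <<'E'
from h import *
d=snap('wrist','w2'); 
cv2.imwrite('pics/w2b.png',cv2.resize(d['pixels'][120:384,100:412],(780,660),interpolation=2)[:600])
E
```

```text
(no output)
```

View pics/w2b.png

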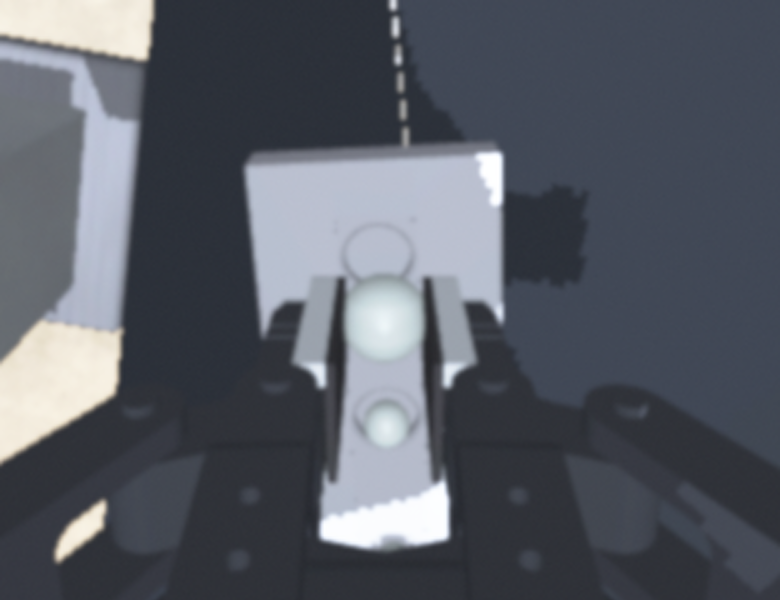

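The ball is held between the pads (crop (384,318)); the pocket below at (378,250) is empty. Now for the ball's offset from the TCP.

```bash
python3 - <<'E'
from h import *
s=env.read_state(); p=s['position']; print(s['clock'],p)
print(ray('w2',253.6,247.2,p[2]-.0152)-p, proj('w2',p-[0,0,.0152]))
print(ray('w2',100+378/2.5,120+250/2.5,.012))
E
```

```text
5.6 [0.43729471 0.2867725  0.05814359]
[ 0.00027119  0.00070327 -0.0152    ] [252.83108835 248.33710914]
[0.43577708 0.28966375 0.012     ]
```

{"api": "drive_tool", "payload": {"deltas": [[[0,0,1,0,10],[0,0,2,0,10],[0.05,-0.5,2.2,1,10],[0.1,-1.3,2.2,2.5,10],[0.2,-2.2,2.2,4,10],[0.3,-3.1,2.2,5.5,10],[0.4,-4,2.2,7,10],[0.5,-4.9,2.2,8.5,10],[0.6,-5.8,2.2,10,10],[0.65,-6.6,2.2,11.5,10]]]}}

```text
clock: 6.6
position: [0.4685, -0.0282, 0.1673]
ee_rot: [[-0.91, 0.416, 0.0], [0.416, 0.91, 0.0], [-0.0, 0.0, -1.0]]
contact_force: [1.0, 0.3, -0.8]
grip_width: 0.0152
grip_force: 24.6
```

{"api": "drive_tool", "payload": {"deltas": [[[0.03,-0.6,0,1.5,10],[0.03,-0.9,0,2.5,10],[0.03,-1.08,0,3.4,10],[0.03,-1.08,-0.3,3.4,10],[0.03,-1.08,-0.6,3.4,10],[0.03,-1.08,-0.6,3.4,10],[0.03,-1.08,-0.6,3.4,10]]]}}

```text
clock: 7.3
position: [0.4699, -0.0804, 0.1374]
ee_rot: [[-0.991, 0.137, -0.001], [0.137, 0.991, 0.0], [0.001, 0.0, -1.0]]
contact_force: [-0.1, -0.2, 0.4]
grip_width: 0.0157
grip_force: 24.6
```

```bash
python3 - <<'E'
from h import *
d=snap('wrist','w3'); s=env.read_state();p=s['position']; print(s['clock'],p,s['ee_rot'][:2,1],s['grip_width'])
cv2.imwrite('pics/w3b.png',cv2.resize(d['pixels'],(800,600),interpolation=2))
print(proj('w3',[.4708,-.0974,.048])/.64,proj('w3',[.536,-.1017,.086])/.64,proj('w3',p-[0,0,.0152])/.64)
E
```

```text
7.35 [ 0.47023813 -0.08049328  0.13771441] [0.13648085 0.99064271] 0.015774303987149744
[360.60776387 322.15960559] [368.236649   490.55176153] [395.35525609 389.62037153]
```

View pics/w3b.png

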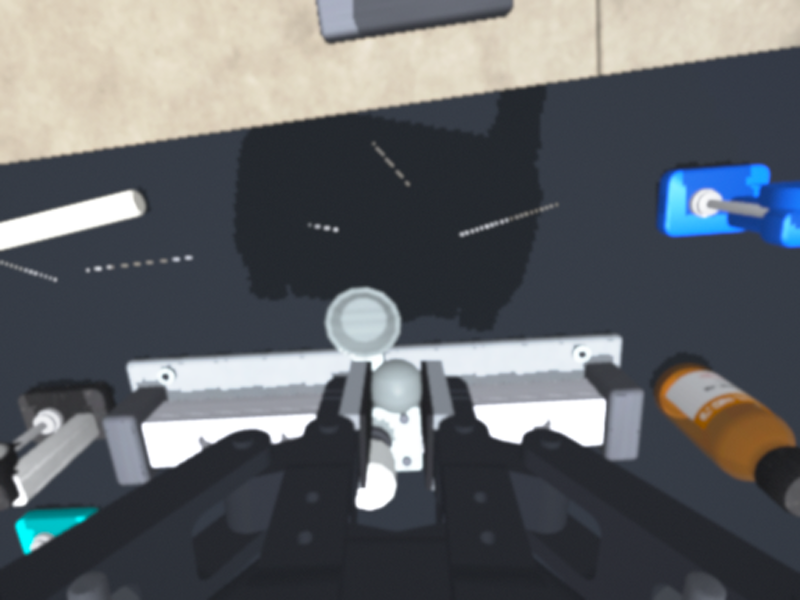

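The cup's rim centre is at (363,322), the held ball at (396,386), and the knob's top at (374,492) partly hidden.

```bash
python3 - <<'E'
from h import *
k=.64
p=env.read_state()['position']
print('cup',ray('w3',363*k,322*k,.048),'knobtop',ray('w3',376*k,492*k,.086))
print('ball-tcp',ray('w3',396*k,385.5*k,p[2]-.0152)-p)
for u,v in [(124,410),(621,385)]: print('blk',ray('w3',u*k,v*k,.046))
for u,v in [(130,363),(619,337)]: print('plate',ray('w3',u*k,v*k,.008))
E
```

```text
cup [ 0.47087712 -0.09625418  0.048     ] knobtop [ 0.53721728 -0.09842518  0.086     ]
ball-tcp [-0.00143952  0.00041144 -0.0152    ]
blk [ 0.50182075 -0.22492346  0.046     ]
blk [0.52245137 0.02671271 0.046     ]
plate [ 0.49073289 -0.23940426  0.008     ]
plate [0.51347034 0.04272116 0.008     ]
```

{"api": "drive_tool", "payload": {"deltas": [[[0.04,-0.32,0,0.6,10],[0.04,-0.32,-0.4,0.6,10],[0.04,-0.32,-0.8,0.6,10],[0.04,-0.32,-1.1,0.6,10],[0.04,-0.32,-1.25,0.6,10],[0.04,-0.32,-1.25,0.6,10],[0.04,-0.32,-1.25,0.6,10]]]}}

```text
clock: 8.05
position: [0.4725, -0.0966, 0.0755]
ee_rot: [[-0.996, 0.085, 0.001], [0.085, 0.996, -0.0], [-0.001, -0.0, -1.0]]
contact_force: [0.0, 0.7, -0.5]
grip_width: 0.0153
grip_force: 24.6
```

```bash
python3 - <<'E'
from h import *
d=snap('wrist','w4'); s=env.read_state();p=s['position']; print(s['clock'],p,s['ee_rot'][:2,1],s['grip_width'])
cv2.imwrite('pics/w4b.png',cv2.resize(d['pixels'][180:340,140:370],None,fx=3.4,fy=3.4,interpolation=2))
print(proj('w4',[.4709,-.0965,.048]))
E
```

```text
8.1 [ 0.47255122 -0.09660659  0.07556126] [0.08451028 0.99642257] 0.015502619139315915
[252.96446575 235.44696884]
```

View pics/w4b.png

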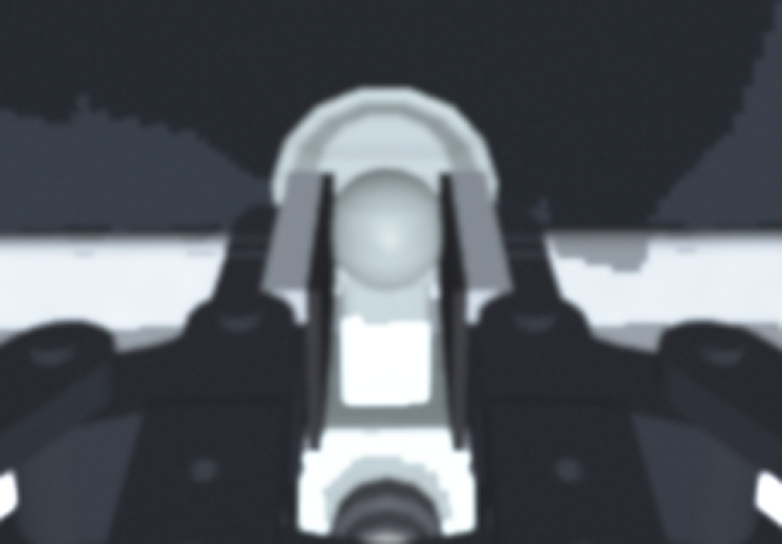

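Ball at crop (387,229); the cup's rim spans x 272–498 with its top edge at y 87, so they look concentric sideways.

```bash
python3 - <<'E'
from h import *
f=lambda u,v,z: ray('w4',140+u/3.4,180+v/3.4,z)
print('far rim edge',f(385,87,.048),'L',f(272,190,.048),'R',f(498,190,.048))
print('ball',f(387,229,.0604))
E
```

```text
far rim edge [ 0.45366699 -0.09488017  0.048     ] L [ 0.46962584 -0.11451834  0.048     ] R [ 0.47271776 -0.07823151  0.048     ]
ball [ 0.47179773 -0.09612267  0.0604    ]
```

{"api": "drive_tool", "payload": {"deltas": [[[0,0,-0.1,0,10],[0,0,-0.18,0,10],[0,0,-0.18,0,10],[0,0,-0.18,0,22],[0,0,-0.18,0,26],[0,0,-0.18,0,30],[0,0,-0.18,0,34],[0,0,-0.18,0,34],[0,0,-0.18,0,34]]]}}

```text
clock: 9.0
position: [0.4721, -0.0965, 0.0658]
ee_rot: [[-0.996, 0.085, 0.0], [0.085, 0.996, -0.0], [-0.0, -0.0, -1.0]]
contact_force: [-0.7, -0.7, -0.2]
grip_width: 0.034
grip_force: 0.0
```

{"api": "drive_tool", "payload": {"deltas": [[[0,0,0.2,0,40],[0,0,0.6,0,46],[0,0,1.0,0,46],[0,0,1.5,0,46],[0,0,1.5,0,46],[0,0,1.5,0,46]]]}}

```text
clock: 9.6
position: [0.4723, -0.0966, 0.1416]
ee_rot: [[-0.996, 0.085, 0.002], [0.085, 0.996, -0.001], [-0.002, -0.0, -1.0]]
contact_force: [-0.7, 1.0, -1.1]
grip_width: 0.0458
grip_force: 0.0
```

```bash
python3 - <<'E'
from h import *
d=snap('wrist','w5'); s=env.read_state();p=s['position']; print(s['clock'],p,s['ee_rot'][:2,1],s['grip_width'])
cv2.imwrite('pics/w5b.png',cv2.resize(d['pixels'],(800,600),interpolation=2))
E
```

```text
9.65 [ 0.47198326 -0.09648151  0.14092829] [0.08459349 0.99641554] 0.04582983699855571
```

View pics/w5b.png

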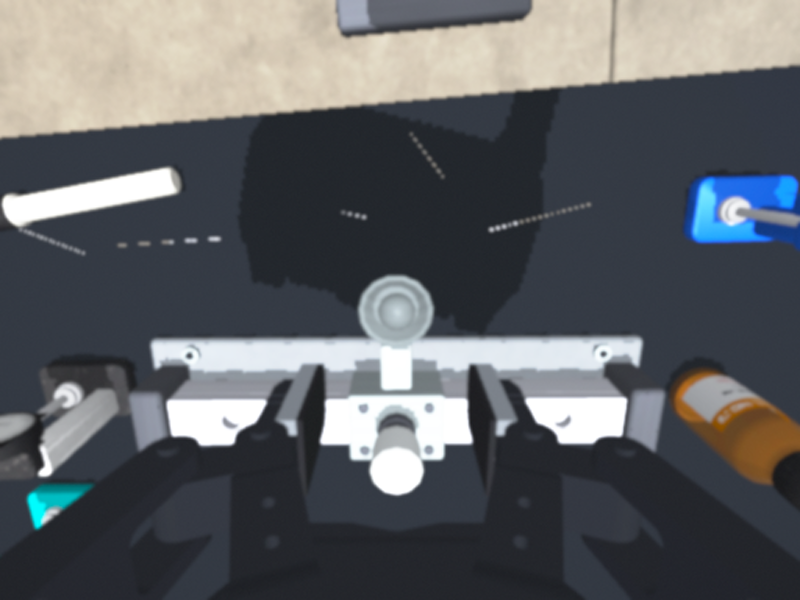

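The ball sits in the cup (397,311); the rail is square with the image and the knob top is at (397,470).

```bash
python3 - <<'E'
from h import *
k=.64
print('knob',ray('w5',397*k,470*k,.086),'ball',ray('w5',397*k,311*k,.050),'cup',ray('w5',396*k,311*k,.048))
for u,v in [(153,341),(641,337)]: print('plate',ray('w5',u*k,v*k,.008))
E
```

```text
knob [ 0.53327568 -0.1011478   0.086     ] ball [ 0.47089557 -0.09578906  0.05      ] cup [ 0.47150773 -0.09632256  0.048     ]
plate [ 0.49086657 -0.24036432  0.008     ]
plate [0.51254951 0.04330429 0.008     ]
```

{"api": "drive_tool", "payload": {"deltas": [[[0.6,-0.05,0,0,46],[1.26,-0.1,0,0,46],[1.26,-0.1,0,0,46],[1.26,-0.1,-0.4,0,46],[1.26,-0.1,-0.8,0,46],[1.26,-0.1,-1.1,0,46],[1.26,-0.1,-1.26,0,46],[1.26,-0.1,-1.26,0,46],[1.26,-0.1,-1.26,0,46]]]}}

```text
clock: 10.55
position: [0.535, -0.1015, 0.0779]
ee_rot: [[-0.996, 0.085, -0.0], [0.085, 0.996, 0.0], [0.0, 0.0, -1.0]]
contact_force: [0.9, -0.0, 0.1]
grip_width: 0.0456
grip_force: 0.0
```

{"api": "drive_tool", "payload": {"deltas": [[[0,0,0,0,34],[0,0,0,0,30],[0,0,0,0,26],[0,0,0,0,15],[0,0,0,0,15],[0,0,0,0,15]]], "newtons": 40}}

```text
clock: 11.15
position: [0.5353, -0.1016, 0.0783]
ee_rot: [[-0.996, 0.085, 0.001], [0.085, 0.996, -0.0], [-0.001, -0.0, -1.0]]
contact_force: [-1.1, 0.0, 7.8]
grip_width: 0.0222
grip_force: 38.8
```

{"api": "drive_tool", "payload": {"deltas": [[[0,0,0.06,0,15],[0,0,0.12,0,15],[0,0,0.18,0,15],[0,0,0.25,0,15],[0,0,0.25,0,15],[0,0,0.25,0,15],[0,0,0.25,0,15]]]}}

```text
clock: 11.85
position: [0.5351, -0.1015, 0.0902]
ee_rot: [[-0.996, 0.085, 0.0], [0.085, 0.996, -0.0], [-0.0, 0.0, -1.0]]
contact_force: [3.4, -0.9, -6.8]
grip_width: 0.0224
grip_force: 39.4
```

{"api": "drive_tool", "payload": {"deltas": [[[-0.004,-0.05,0,0,15],[-0.013,-0.15,0,0,15],[-0.025,-0.3,0,0,15],[-0.038,-0.45,0,0,15],[-0.051,-0.6,0,0,15],[-0.063,-0.74,0,0,15],[-0.072,-0.85,0,0,15],[-0.076,-0.897,0,0,15],[-0.076,-0.897,0,0,15],[-0.076,-0.897,0,0,15]]]}}

```text
clock: 12.85
position: [0.5315, -0.1472, 0.0904]
ee_rot: [[-0.996, 0.085, 0.001], [0.085, 0.996, -0.001], [-0.001, -0.0, -1.0]]
contact_force: [4.6, -1.6, -6.6]
grip_width: 0.0222
grip_force: 39.6
```

{"api": "drive_tool", "payload": {"deltas": [[[0,0.008,0,0,15],[0,0.008,-0.06,0,15],[0,0.008,-0.12,0,15],[0,0.008,-0.18,0,15],[0,0.008,-0.23,0,15],[0,0.008,-0.25,0,15],[0,0.008,-0.25,0,15],[0,0.008,-0.25,0,15]]]}}

```text
clock: 13.65
position: [0.5316, -0.1464, 0.0783]
ee_rot: [[-0.996, 0.085, 0.001], [0.085, 0.996, -0.001], [-0.001, -0.001, -1.0]]
contact_force: [0.7, -0.8, 6.9]
grip_width: 0.0222
grip_force: 41.0
```

```bash
python3 - <<'E'
from h import *
P=[]
d=snap('wrist','w6'); e=snap('top','t6')
for i in range(5): env.grab_frame('top'); P.append(np.r_[env.read_state()['position'],env.read_state()['contact_force']])
print(np.mean(P,0).round(4)); print(env.read_state()['clock'])
w=cv2.resize(d['pixels'],(560,420),interpolation=2)
t=cv2.resize(e['pixels'][170:235,205:330],None,fx=6.4,fy=6.4,interpolation=2)[:180]
o=np.zeros((600,800,3),np.uint8); o[:420,:560]=w; o[420:600]=cv2.resize(e['pixels'][185:221,205:365],(800,180),interpolation=2)
cv2.imwrite('pics/f6.png',o)
E
```

```text
[ 0.5317 -0.1464  0.0783  2.1914 -0.9597  8.0677]
14.0
```

View pics/f6.png

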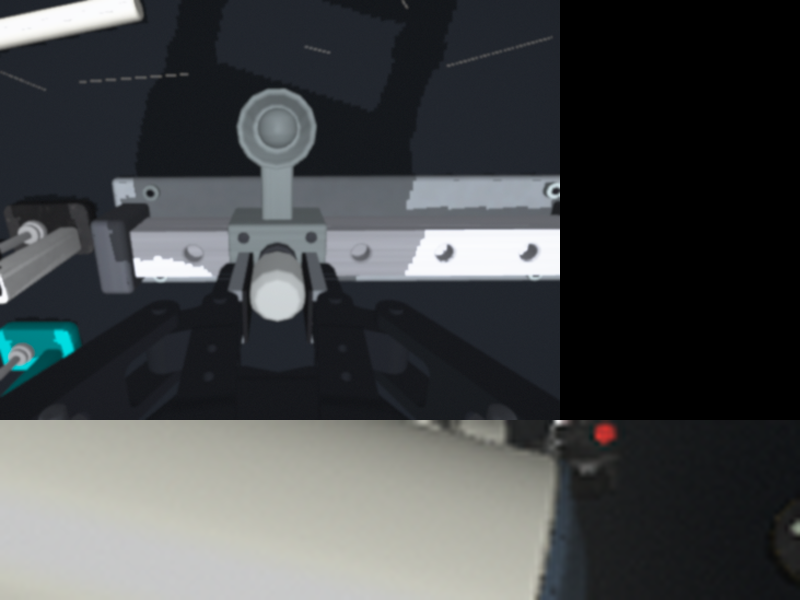

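The carriage now covers the next hole on the gauge's side: one hole is left of it (193) and three are right (360, 444, 529). The ball is in its cup. The TCP height and force match the original pin-home grip, so I'm handing in.

```bash
python3 -c "
from station import env
s=env.read_state();print(s['grip_force'],s['position'],s['clock']);print(env.job_done())"
```

```text
41.041996870189905 [ 0.53165707 -0.14641182  0.0783395 ] 14.0
the job is handed in; nothing more can be done
None
```

I handed the job in at 14.0 s of the 48 s; the judge's verdict was not shown. The large ball is in the carriage's cup and the carriage is at the next hole on the thickness gauge's side. The knob is still gripped at about 41 N with the pin home, judged by the tool being back at its pin-home height and force.

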